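# Wipe a glass plate clear and present its label end up

## Task

Wipe the three loose chips off the glass plate on its stand with the scraper block (not with the fingers, and leaving the plate seated), and stand the scraper back on the worktop, blade down. Then take the plate by its clear middle, lift it well clear of the bench (about 20 cm) and hold it steady with its top face still upward and its label end, the frosted end with the small corner notch, raised so that the plate slopes at about 40 degrees; finish while still holding it like this. Leave the other things on the bench where they are.

Things in the scene. Friction and masses are not known exactly. Their poses are not given: they have to be found in the camera images.
- plate: pale grey-green glass plate 110 x 50 x 8 mm (x, y, z) lying on the stand, about 0.1 kg. Origin: centre of its underside; z out of its top face. Both 25 mm ends are frosted alike; the label end is at +x, where the corner at +x +y has a square notch, 14 mm along x, 12 mm along y. Clear middle: x = -30 to +30 mm; grip it there across the 50 mm width
- label_end (a point): middle of the edge of the label (notched) end, on the top face: at (55, -6, 8) mm in the plate's frame
- seat (a point): centre of the fixed dark steel stand's seat, 35 mm above the worktop, x along the plate's length; the plate lies on it with 2 mm play. Stops 3 mm lower than the plate's top: two on each long side (31 mm either side of the middle, 10 mm long, 6 mm thick), one at each short end. The long sides overhang the column by 12 mm, free for fingers; foot 110 x 64 x 6 mm
- scraper: grey scraper block standing blade down, 68 mm tall, 0.15 kg. Origin: centre of its underside. Blade along y: 120 mm long, 26 mm thick (x), 22 mm high; above it a grip rib 70 mm long, 18 mm thick. One pass across the plate's width, blade along the plate's length, its underside 2 mm above the plate's top, pushes all chips off
- grip (a point): middle of the scraper's grip rib, 46 mm above its underside; grip here across the 18 mm, pads closing along the scraper's x
- timer: bench timer, 66 x 66 x 16 mm, bystander; origin at the centre of its underside
- weight: brass calibration weight, 34 mm across, 44 mm tall, bystander; origin at the centre of its underside
- dish: shallow round dish, 92 mm across, 17 mm tall, bystander; origin at the centre of its underside
- jar: sample jar with white lid, 53 mm across, 68 mm tall, bystander; origin at the centre of its underside
- marker: marker pen lying flat, 135 mm long along its y, 17 mm thick, bystander; origin at its middle, underneath
- chip0: chip of set mortar, grey, about 13 x 11 x 8 mm, 10 g, lying loose on top of the plate; origin at the centre of its underside
- chip1: chip of set mortar, grey, about 13 x 11 x 8 mm, 10 g, lying loose on top of the plate; origin at the centre of its underside
- chip2: chip of set mortar, grey, about 13 x 11 x 8 mm, 10 g, lying loose on top of the plate; origin at the centre of its underside
There are look-alikes about, which are no part of the job. Of the things shaped like the plate, the grey one is meant.

How it is judged (in metres and radians):
On the way, in this order (a step that is already met when the one before it is completed fails the run):
1. all three chips are off the plate, which is still seated on its stand, and the scraper is in the gripper (height (world z) of each of chip0, chip1, chip2 below 0.028 m and distance between plate and seat below 0.008 m and angle between plate's own z axis and vertical below 0.08 rad and contact force between the fingers and scraper above 1 N), for 0.1 s.
2. the scraper stands released on the worktop, blade down, the plate still seated (height (world z) of scraper below 0.006 m and angle between scraper's own z axis and vertical below 0.1 rad and contact force between the fingers and scraper below 0.1 N and distance between plate and seat below 0.008 m and angle between plate's own z axis and vertical below 0.08 rad and height (world z) of each of chip0, chip1, chip2 below 0.028 m), for 0.2 s.
At the end, for the whole second after the job is handed in: Plate held by the gripper alone within 30 mm of its middle, at rest, over 130 mm above the worktop, top face up, notched end raised so it slopes 27 to 58 degrees; scraper released, standing blade down on the worktop; chips lower than 28 mm (height (world z) of plate above 0.13 m and contact force between the fingers and plate above 1 N and contact force between plate and stand below 0.05 N and contact force between plate and scraper below 0.05 N and angle between plate's own x axis and vertical between 0.55 and 1.1 rad and angle between plate's own z axis and vertical below 1.1 rad and x of the grasp point in the frame of plate between -0.03 and 0.03 m and linear speed of plate below 0.03 m/s and angular speed of plate below 0.15 rad/s and height (world z) of scraper below 0.006 m and angle between scraper's own z axis and vertical below 0.1 rad and contact force between the fingers and scraper below 0.1 N and height (world z) of each of chip0, chip1, chip2 below 0.028 m); the arm keeps its last pose, push and grip.
It fails at once if a finger pushes a chip (contact force between the fingers and chip0 above 0.5 N or contact force between the fingers and chip1 above 0.5 N or contact force between the fingers and chip2 above 0.5 N).
It fails at once if the timer, weight, dish, jar or marker is moved by more than 30 mm (distance of any of timer, weight, dish, jar, marker from where it was at the start of the episode above 0.03 m).
It also fails if it takes over 56 s, if anything falls off the work surface, if the arm or the gripper's body presses on something with over 40 N, if the wrist force passes 120 N, or if a joint passes its speed limit or range.

## Robot

A 7-joint arm with a two-finger parallel gripper is mounted at the origin on a cart in front of the work surface, level with it; the furniture and walls round the work are solid. World frame = base frame: x ahead of the robot, y to its left, z up, the work surface at z = 0. Lengths are in mm, angles in rad, forces in N, time in s.
With the tool pointing down it reaches from about 400 to 850 mm from the base axis. Payload 10.4 kg.
Tool frame: the origin (TCP) lies on the front face of the gripper's body, between the roots of the fingers; the fingertips stand 73 mm ahead of it and the grasp point (between the pads) lies 54 mm ahead of it (tcp_to_grasp is the distance from the TCP to the grasp point, in mm); z points along the fingers, y is the line along which they close (so a half turn about z gives the same grasp; the last joint's range is limited). The gripper opens to 85 mm and grips with 20 to 120 N. Pads are 22 mm wide; open, the fingers measure 114 mm over their backs; the gripper's body (76 mm by 85 mm) begins 54 mm behind the grasp point. The pads swing forward as they close: fully open they stand 13 mm farther back than shut.
Start: joints at [1.31, 0.332, -0.065, 1.46, 0.022, 1.35, -0.088], TCP at [147.246, -607.422, 303.938] pointing down, gripper open.
Joint ranges: [-2.6, 2.6], [-0.5, 2.12], [-1.47, 1.34], [0.16, 2.42], [-1.27, 4.41], [0.06, 2.06], [-2.6, 2.6]. Speed limits (rad/s): [2.22, 2.22, 2.79, 2.79, 3.14, 3.14, 3.14].

## Interface

Orientations are given as a unit quaternion [w, x, y, z].
In Python, from cell import * gives the robot as it stands. The module is installed in compiled form; this text tells all that it offers.
- The arm moves only by the tool send_rows, never from a script. Its argument "rows" is a list of rows, each an object of numbers: "dx", "dy", "dz": the shift along the tool's x, y, z in cm; "roll": the turn about the tool's z in rad; "gripper": the closure, from 0 (fully open) to 1 (shut). A call has 1 to 20 rows; each row shifts and turns the commanded pose from where the row before left it, along the tool's axes as they then stand; what a row does not reach is not made up. A row lasts 1/8 s, in which the tool goes at most 62.5 mm and 10.7 degrees, less where a joint would pass 70% of its speed; a pose out of reach is approached as far as the arm can. A call with a gripper value outside its range is refused whole. The fingers move at their own pace and stop on an object; "force" is the grip in N (left out, the last holds). Time passes only in rows, so rows that do not move let the fingers close. It gives the time, the measured TCP pose, the force, the opening and the grip force at its end, in the units of the state.
- sense(): the state, without advancing time (a new reading comes with each control period).
- camera(name): name is "scene" or "top" or "wrist"; returns the picture (480x640x3 uint8, red, green, blue); there is no depth.
- calibration(name): a dict with "vfov" (degrees; the focal length in pixels is half the picture's height over the tangent of half this angle, whatever the lens; pixels are square), "cx", "cy" (the principal point, pixels), "origin" and "orientation" of the camera in the world. Camera axes: x right, y down, z forward; pixel columns grow to the right and rows downward; lengths in mm; the calibration is good to about 2 mm. The wrist camera is an equidistant fisheye: a pixel r from the principal point sees the ray r / f radians off the axis. A picture is of the moment at which its call begins: read the wrist's pose just before it. calibration takes no time and is no camera call; for the wrist camera it gives the pose at the moment of the call.
- hand_in(): hands the job in; it is judged then, once.
The state is a dict: "time": time; "q": joint angles; "qvel": joint speeds; "joint_torque": joint torques, N m; "ee_pos": TCP position; "ee_rot": TCP orientation; "ft_force": force on the tool from outside, world axes, zero at the start; "torque": the same for the moment, N m; "finger_gap": finger opening in mm; "finger_force": force on a finger pad.
Only numpy, scipy, OpenCV 4.12 (cv2) and the standard library are available. Lean on these libraries where they do the work, as an engineer would, in place of code of your own. Each camera call takes 0.05 s, during which the arm holds its last target. There are 200 camera calls.

## Working session

There is one attempt and no reset: what is moved stays moved. The work goes in short steps, Python scripts to look and compute and a tool call to move; the robot and the scene stay as the last step left them, time stands still between calls to the robot, and variables do not carry over. Pictures are saved under pics/ and viewed, at most 10 in all, crops included, and the job is handed in when it is done.

Besides the shell and the picture viewer there is one more tool, called as a command line: name --argument value ..., lists and objects as JSON in quotes. send_rows: Moves the arm, as the interface text tells. Its arguments: {"type":"object","properties":{"rows":{"type":"array"},"force":{"type":"number"}},"required":["rows"]}

```bash
mkdir -p pics
python3 - <<'E'
from cell import *
import cv2
s=sense();print(s)
for n in("scene","top","wrist"):
    print(n,calibration(n)); cv2.imwrite(f"pics/{n}0.png",camera(n)[:,:,::-1])
E
```

```text
{'time': 0.0, 'q': array([ 1.31040948,  0.33286079, -0.06470144,  1.46099765,  0.02161147,
        1.34990943, -0.08850888]), 'qvel': array([-0.00022173,  0.00189607, -0.0003577 ,  0.00055541,  0.00091355,
        0.00034589,  0.00028745]), 'joint_torque': array([ 2.91920160e-04, -6.25448799e+01,  4.91072936e-02, -3.91615713e+01,
        1.61736365e-02,  9.65731888e-03,  1.17741115e-05]), 'ee_pos': array([ 147.14611355, -607.1261746 ,  303.09589769]), 'ee_rot': array([-7.28378420e-04,  9.92939208e-01,  1.18622016e-01, -1.28436516e-04]), 'ft_force': array([-0.33064936, -0.07371267, -0.71074019]), 'torque': array([ 0.02188253,  0.03087432, -0.00918529]), 'finger_force': 0.0, 'finger_gap': 85.31917469942177}
scene {'vfov': 48.707071899427575, 'cx': 316.50624090352875, 'cy': 240.8330464524459, 'origin': array([-300.94392804,  409.74188004, 1151.80355714]), 'orientation': array([ 0.18026185, -0.49436566,  0.79941403, -0.28990598])}
top {'vfov': 44.50979978347585, 'cx': 310.93270748345424, 'cy': 241.40280075285634, 'origin': array([ 347.8757908 ,   -5.14077709, 1673.82718081]), 'orientation': array([ 0.04567473, -0.69765865,  0.71394891, -0.0382516 ])}
wrist {'vfov': 65.70646984690485, 'cx': 321.4022216890277, 'cy': 243.20891273322704, 'origin': array([ 228.33933181, -588.04600008,  372.0938014 ]), 'orientation': array([ 0.12844188,  0.77516266, -0.61018894, -0.1014643 ])}
```

View pics/top0.png

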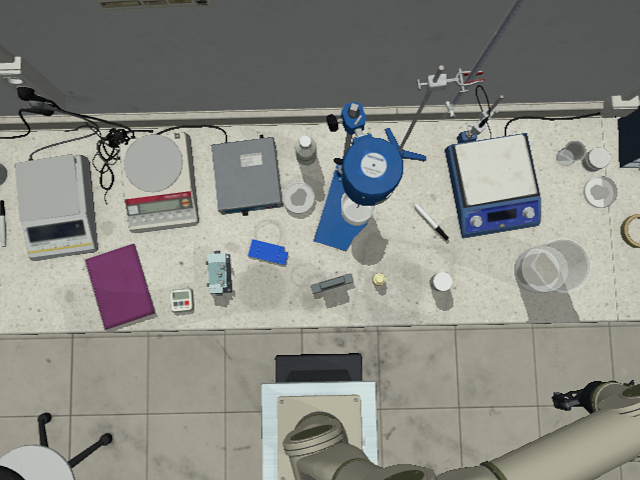

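View pics/scene0.png

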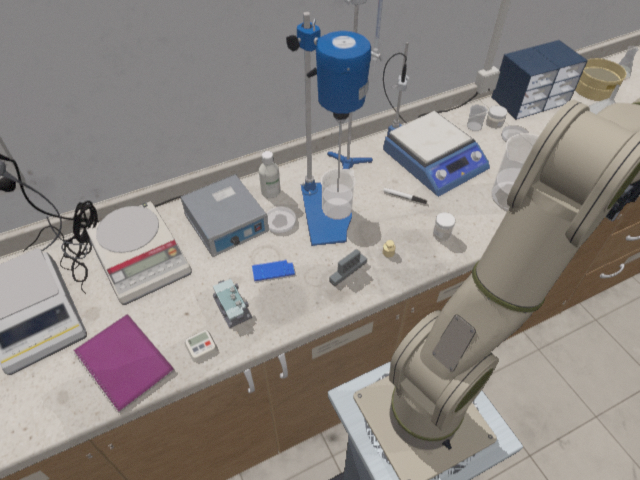

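The top view shows the grey-green plate on its stand at about (219,272), the scraper at (332,286), the weight at (379,280), the timer at (181,300) and the jar at (442,282). The blue plate at (268,252) is the decoy. Next I'll crop in and measure.

```bash
cat > h.py <<'E'
from cell import *
import cv2, numpy as np
from scipy.spatial.transform import Rotation as R
def rot(q): return R.from_quat(np.roll(q,-1))
def ray(c,u,v,fish=False):
    f=240/np.tan(np.radians(c['vfov']/2)); a,b=(u-c['cx'])/f,(v-c['cy'])/f
    if fish:
        r=np.hypot(a,b); k=np.sin(r)/r if r>1e-9 else 1; d=[a*k,b*k,np.cos(r)]
    else: d=[a,b,1]
    return rot(c['orientation']).apply(d)
def onto(c,u,v,z,fish=False):
    d=ray(c,u,v,fish); o=c['origin']; return (o+d*(z-o[2])/d[2])[:2].round(1)
def proj(c,p,fish=False):
    f=240/np.tan(np.radians(c['vfov']/2)); d=rot(c['orientation']).inv().apply(np.array(p,float)-c['origin'])
    if fish:
        r=np.hypot(d[0],d[1]); t=np.arctan2(r,d[2]); return np.array([c['cx']+f*t*d[0]/r,c['cy']+f*t*d[1]/r])
    return np.array([c['cx']+f*d[0]/d[2],c['cy']+f*d[1]/d[2]])
E
python3 - <<'E'
from h import *
t=cv2.imread('pics/top0.png');s=cv2.imread('pics/scene0.png')
a=cv2.resize(t[240:310,190:240],None,fx=8,fy=8,interpolation=cv2.INTER_CUBIC)
b=cv2.resize(s[270:335,205:260],None,fx=7,fy=7,interpolation=cv2.INTER_CUBIC)
o=np.zeros((560,790,3),np.uint8);o[:a.shape[0],:400]=a;o[:b.shape[0],402:402+385]=b
cv2.imwrite('pics/crop1.png',o)
a=cv2.resize(t[265:310,300:400],None,fx=7,fy=7,interpolation=cv2.INTER_CUBIC)
cv2.imwrite('pics/crop2.png',a)
c=calibration('top')
for n,u,v,z in(('plate',219,272,43),('scr',332,286,46),('weight',379,280,44),('timer',181,300,16),('jar',442,282,68),('decoy',268,252,10)):print(n,onto(c,u,v,z))
E
```

```text
plate [462.9 268. ]
scr [416.6 -45.7]
weight [ 430.3 -176.5]
timer [388.2 380.2]
jar [ 419.7 -345.4]
decoy [519.1 133.3]
```

View pics/crop1.png

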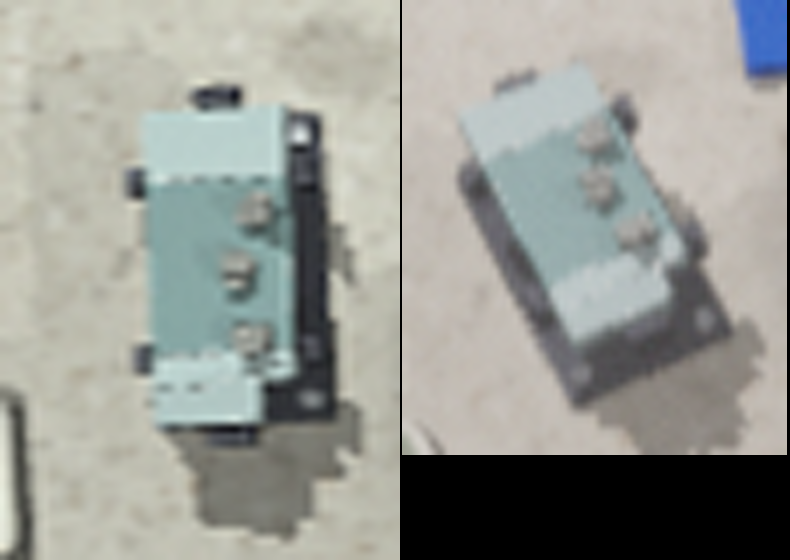

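View pics/crop2.png

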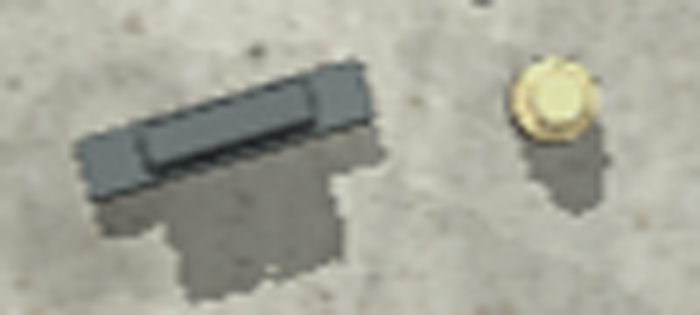

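The crops show the plate's notch at the lower right of the top view, so the label end faces the robot and plate +y points to world -y. The three chips lie on the -y half. The scraper's blade runs from about (313,289) to (352,278). I'll convert these to world positions.

Run:
```python
from h import *
c=calibration('top')
f=lambda x,y,z,s,ox,oy: onto(c,(x+.5)/s-.5+ox,(y+.5)/s-.5+oy,z)
for n,x,y in(('farL',143,110),('farR',284,105),('nearL',155,426),('nearNotch',262,422),('shoulder',294,376)):print(n,f(x,y,43,8,190,240))
for n,x,y in(('c0',255,212),('c1',238,275),('c2',250,338)):print(n,f(x,y,50,8,190,240))
for n,x,y in(('bl',75,145),('bl2',95,202),('br',362,60),('br2',372,122)):print(n,f(x,y,22,7,300,265))
for n,x,y in(('rib l',137,133),('rib l2',155,168),('rib r',302,82),('rib r2',315,122)):print(n,f(x,y,68,7,300,265))
s=sense();print(rot(s['ee_rot']).as_matrix().round(3))
w=calibration('wrist');M=rot(s['ee_rot']);print('cam in tool',M.inv().apply(w['origin']-s['ee_pos']).round(1),(M.inv()*rot(w['orientation'])).as_matrix().round(3))
```

```text
farL [516.  300.3]
farR [516.6 250.8]
nearL [405.6 296.2]
nearNotch [406.2 259. ]
shoulder [421.9 247.8]
c0 [478.7 260. ]
c1 [457. 266.]
c2 [435.  261.9]
bl [421.   14.6]
bl2 [398.    7.1]
br [ 452.5 -101.6]
br2 [ 427.5 -104.8]
rib l [423.1 -10.2]
rib l2 [409.3 -16.9]
rib r [441.5 -75.2]
rib r2 [425.8 -79.8]
[[ 0.972  0.236 -0.   ]
 [ 0.236 -0.972  0.001]
 [-0.    -0.001 -1.   ]]
cam in tool [ 83.4   0.4 -68.9] [[-0.001 -0.946 -0.323]
 [ 1.    -0.001  0.   ]
 [-0.001 -0.323  0.946]]
```

send_rows --rows '[{"dx": 2.5,"dy": -3},{"dx": 2.5,"dy": -3},{"dx": 2.5,"dy": -3},{"dx": 2.5,"dy": -3},{"dx": 2.5,"dy": -3},{"dx": 2.5,"dy": -3},{"dx": 2.5,"dy": -3},{"dx": 2.5,"dy": -3},{"dx": 2.5,"dy": -3},{"dx": 2.5,"dy": -3},{"dx": 2.5,"dy": -3},{"dx": 2.5,"dy": -3},{"dx": 2.5,"dy": -3},{"dx": 2.5,"dy": -3},{"dx": 2.5,"dy": -3},{"dx": 2.5,"dy": -3},{"roll": -0.16},{"roll": -0.16},{"roll": -0.16},{"roll": -0.16}]'

```text
invalid input at $.rows[0]: expected keys dx, dy, dz, roll, gripper
```

send_rows --rows '[{"roll": -0.16},{"roll": -0.16},{"roll": -0.16},{"roll": -0.16},{"roll": -0.16},{"roll": -0.16},{},{}]'

```text
invalid input at $.rows[0]: expected keys dx, dy, dz, roll, gripper
```

```bash
cat >> h.py <<'E'
def delta(x,y,z,yang):
    s=sense();M=rot(s['ee_rot']).as_matrix(); ya=np.arctan2(M[1,1],M[0,1])
    print('t',round(s['time'],2),'tcp',s['ee_pos'].round(1),'yang',ya.round(3),'gap',round(s['finger_gap'],1),'roll',round((ya-yang+np.pi)%(2*np.pi)-np.pi,3),'d_tool cm',(M.T@(np.array([x,y,z])-s['ee_pos'])/10).round(2))
E
python3 - <<'E'
from h import *
delta(425,-46,100,0.262)
print(sense()['q'].round(2))
c=calibration('wrist');cv2.imwrite('pics/w1.png',camera('wrist')[:,:,::-1])
for p in((425,-46,68),(461,273,43)):print(proj(c,p,True))
E
```

```text
t 0.15 tcp [ 147.2 -607.2  303.3] yang -1.333 gap 85.1 roll -1.595 d_tool cm [ 40.22 -47.97  20.38]
[ 1.31  0.33 -0.06  1.46  0.02  1.35 -0.09]
[-45.15959874 -61.56818882]
[-110.05662535  -39.03462458]
```

View pics/w1.png

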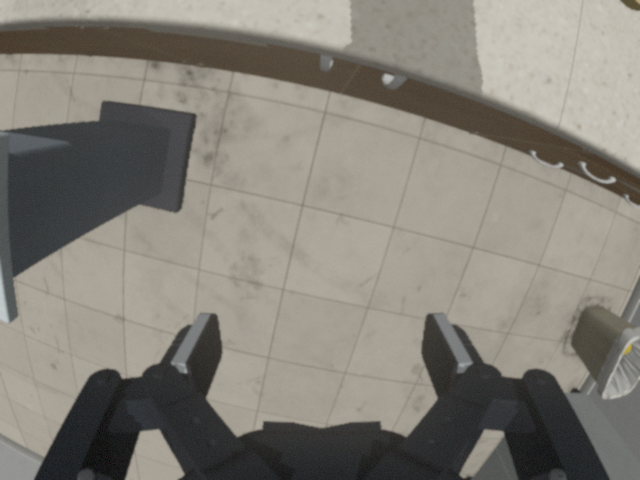

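The move was refused because every row needs all five keys. The picture only shows the floor at the start pose, with the two fingers at about (200,350) and (445,350). Resending with full rows.

send_rows --rows '[{"dx": 2.5,"dy": -3,"dz": 0,"roll": 0,"gripper": 0},{"dx": 2.5,"dy": -3,"dz": 0,"roll": 0,"gripper": 0},{"dx": 2.5,"dy": -3,"dz": 0,"roll": 0,"gripper": 0},{"dx": 2.5,"dy": -3,"dz": 0,"roll": 0,"gripper": 0},{"dx": 2.5,"dy": -3,"dz": 0,"roll": 0,"gripper": 0},{"dx": 2.5,"dy": -3,"dz": 0,"roll": 0,"gripper": 0},{"dx": 2.5,"dy": -3,"dz": 0,"roll": 0,"gripper": 0},{"dx": 2.5,"dy": -3,"dz": 0,"roll": 0,"gripper": 0},{"dx": 2.5,"dy": -3,"dz": 0,"roll": 0,"gripper": 0},{"dx": 2.5,"dy": -3,"dz": 0,"roll": 0,"gripper": 0},{"dx": 2.5,"dy": -3,"dz": 0,"roll": 0,"gripper": 0},{"dx": 2.5,"dy": -3,"dz": 0,"roll": 0,"gripper": 0},{"dx": 2.5,"dy": -3,"dz": 0,"roll": 0,"gripper": 0},{"dx": 2.5,"dy": -3,"dz": 0,"roll": 0,"gripper": 0},{"dx": 2.5,"dy": -3,"dz": 0,"roll": 0,"gripper": 0},{"dx": 2.5,"dy": -3,"dz": 0,"roll": 0,"gripper": 0},{"dx": 0,"dy": 0,"dz": 0,"roll": -0.16,"gripper": 0},{"dx": 0,"dy": 0,"dz": 0,"roll": -0.16,"gripper": 0},{"dx": 0,"dy": 0,"dz": 0,"roll": -0.16,"gripper": 0},{"dx": 0,"dy": 0,"dz": 0,"roll": -0.16,"gripper": 0}]'

```text
time: 2.7
ee_pos: [422.8, -46.6, 303.8]
ee_rot: [0.0, 0.904, 0.427, -0.0]
ft_force: [-0.4, -0.1, 0.1]
finger_gap: 85.5
finger_force: 0.0
```

send_rows --rows '[{"dx": 0,"dy": 0,"dz": 0,"roll": -0.16,"gripper": 0},{"dx": 0,"dy": 0,"dz": 0,"roll": -0.16,"gripper": 0},{"dx": 0,"dy": 0,"dz": 0,"roll": -0.16,"gripper": 0},{"dx": 0,"dy": 0,"dz": 0,"roll": -0.16,"gripper": 0},{"dx": 0,"dy": 0,"dz": 0,"roll": -0.16,"gripper": 0},{"dx": 0,"dy": 0,"dz": 0,"roll": -0.16,"gripper": 0},{"dx": 0,"dy": 0,"dz": 0,"roll": 0,"gripper": 0},{"dx": 0,"dy": 0,"dz": 0,"roll": 0,"gripper": 0}]'

```text
time: 3.7
ee_pos: [422.9, -46.7, 303.9]
ee_rot: [0.0, 0.608, 0.794, -0.0]
ft_force: [-0.4, -0.3, 0.7]
finger_gap: 85.5
finger_force: 0.0
```

Run:
```python
from h import *
delta(425,-46,100,0.262)
print(sense()['q'].round(2))
c=calibration('wrist');cv2.imwrite('pics/w2.png',camera('wrist')[:,:,::-1])
for p in((425,-46,68),(461,273,43)):print(proj(c,p,True))
```

```text
t 3.7 tcp [422.9 -46.7 303.9] yang 0.264 gap 85.5 roll 0.002 d_tool cm [1.000e-02 2.200e-01 2.039e+01]
[ 0.68 -0.09 -0.63  1.92 -0.06  1.3   0.33]
[323.88220253 219.07513731]
[447.198961   -83.91415986]
```

View pics/w2.png

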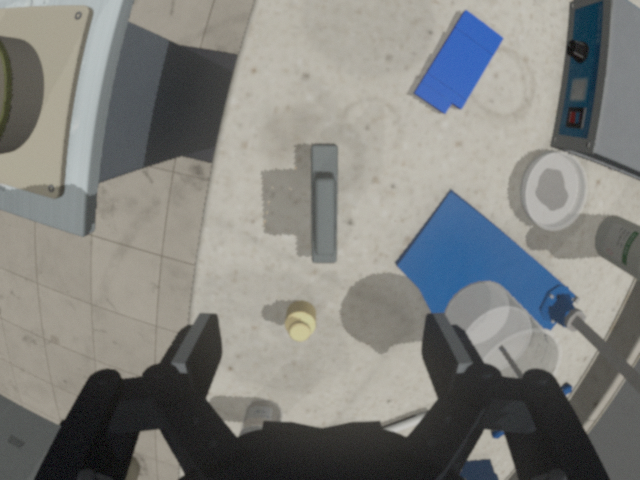

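The wrist view shows the scraper rib upright in the picture, centred at about (325,217) against a predicted (324,219). That's good agreement, so I'll descend: 20.2 cm down, then grip.

send_rows --rows '[{"dx": 0,"dy": 0.3,"dz": 4,"roll": 0,"gripper": 0},{"dx": 0,"dy": 0,"dz": 4,"roll": 0,"gripper": 0},{"dx": 0,"dy": 0,"dz": 4,"roll": 0,"gripper": 0},{"dx": 0,"dy": 0,"dz": 4,"roll": 0,"gripper": 0},{"dx": 0,"dy": 0,"dz": 2.2,"roll": 0,"gripper": 0},{"dx": 0,"dy": 0,"dz": 2,"roll": 0,"gripper": 0},{"dx": 0,"dy": 0,"dz": 0,"roll": 0,"gripper": 0},{"dx": 0,"dy": 0,"dz": 0,"roll": 0,"gripper": 1},{"dx": 0,"dy": 0,"dz": 0,"roll": 0,"gripper": 1},{"dx": 0,"dy": 0,"dz": 0,"roll": 0,"gripper": 1},{"dx": 0,"dy": 0,"dz": 0,"roll": 0,"gripper": 1},{"dx": 0,"dy": 0,"dz": 0,"roll": 0,"gripper": 1},{"dx": 0,"dy": 0,"dz": 0,"roll": 0,"gripper": 1},{"dx": 0,"dy": 0,"dz": 0,"roll": 0,"gripper": 1}]' --force 60

```text
time: 5.5
ee_pos: [426.1, -46.0, 102.3]
ee_rot: [0.0, 0.607, 0.795, -0.0]
ft_force: [-2.1, -0.5, 6.3]
finger_gap: 17.2
finger_force: 59.6
```

Run:
```python
from h import *
delta(461,335,210,1.607)
```

```text
t 5.5 tcp [426.1 -46.  102.3] yang 0.267 gap 17.2 roll -1.34 d_tool cm [ 35.82  13.42 -10.79]
```

send_rows --rows '[{"dx": 0,"dy": 0,"dz": -2,"roll": 0,"gripper": 1},{"dx": 0,"dy": 0,"dz": -3,"roll": 0,"gripper": 1},{"dx": 0,"dy": 0,"dz": -3,"roll": 0,"gripper": 1},{"dx": 0,"dy": 0,"dz": -3,"roll": 0,"gripper": 1},{"dx": 3,"dy": 1.1,"dz": 0,"roll": 0,"gripper": 1},{"dx": 3,"dy": 1.1,"dz": 0,"roll": 0,"gripper": 1},{"dx": 3,"dy": 1.1,"dz": 0,"roll": 0,"gripper": 1},{"dx": 3,"dy": 1.1,"dz": 0,"roll": 0,"gripper": 1},{"dx": 3,"dy": 1.1,"dz": 0,"roll": 0,"gripper": 1},{"dx": 3,"dy": 1.1,"dz": 0,"roll": 0,"gripper": 1},{"dx": 3,"dy": 1.1,"dz": 0,"roll": 0,"gripper": 1},{"dx": 3,"dy": 1.1,"dz": 0,"roll": 0,"gripper": 1},{"dx": 3,"dy": 1.1,"dz": 0,"roll": 0,"gripper": 1},{"dx": 3,"dy": 1.1,"dz": 0,"roll": 0,"gripper": 1},{"dx": 3,"dy": 1.1,"dz": 0,"roll": 0,"gripper": 1},{"dx": 3,"dy": 1.1,"dz": 0,"roll": 0,"gripper": 1}]'

```text
time: 7.5
ee_pos: [458.1, 336.9, 211.4]
ee_rot: [-0.0, 0.607, 0.795, -0.0]
ft_force: [0.2, -0.6, -1.9]
finger_gap: 17.5
finger_force: 58.9
```

send_rows --rows '[{"dx": 0,"dy": 0,"dz": 0,"roll": -0.168,"gripper": 1},{"dx": 0,"dy": 0,"dz": 0,"roll": -0.168,"gripper": 1},{"dx": 0,"dy": 0,"dz": 0,"roll": -0.168,"gripper": 1},{"dx": 0,"dy": 0,"dz": 0,"roll": -0.168,"gripper": 1},{"dx": 0,"dy": 0,"dz": 0,"roll": -0.168,"gripper": 1},{"dx": 0,"dy": 0,"dz": 0,"roll": -0.168,"gripper": 1},{"dx": 0,"dy": 0,"dz": 0,"roll": -0.168,"gripper": 1},{"dx": 0,"dy": 0,"dz": 0,"roll": -0.168,"gripper": 1},{"dx": 0,"dy": 0,"dz": 0,"roll": 0,"gripper": 1}]'

```text
time: 8.62
ee_pos: [458.1, 335.9, 211.4]
ee_rot: [-0.001, -0.019, 1.0, -0.0]
ft_force: [0.7, 0.5, -1.7]
finger_gap: 17.6
finger_force: 58.9
```

Run:
```python
from h import *
delta(461,335,147.5,1.607)
c=calibration('wrist');cv2.imwrite('pics/w3.png',camera('wrist')[:,:,::-1])
for p in((516,300,43),(516,251,43),(406,296,43),(406,259,43)):print(proj(c,p,True))
```

```text
t 8.62 tcp [458.1 335.9 211.4] yang 1.61 gap 17.6 roll 0.003 d_tool cm [-0.29 -0.1   6.39]
[270.95141489 318.11230875]
[207.49080525 314.09230317]
[263.68294086 167.76757336]
[208.80470428 167.37155056]
```

View pics/w3.png

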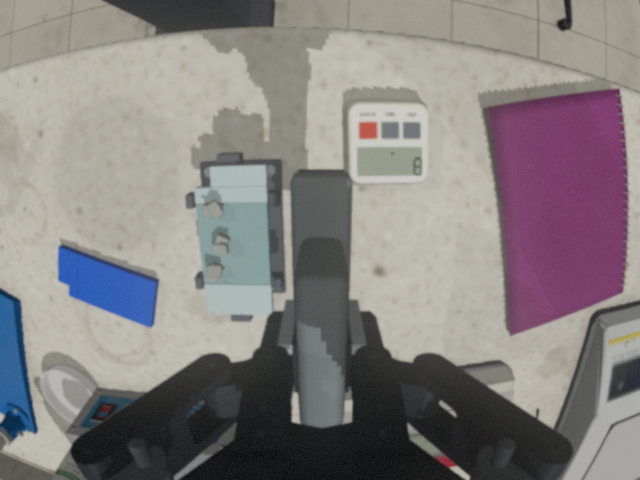

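The wrist view shows the plate corners at about (267,166), (208,166), (273,314) and (207,313), within a few pixels of prediction. The notch is at upper left, and the blade hangs clear of the plate on its right, parallel to it. Next I descend and sweep toward -y.

send_rows --rows '[{"dx": -0.3,"dy": 0,"dz": 2,"roll": 0,"gripper": 1},{"dx": 0,"dy": 0,"dz": 2,"roll": 0,"gripper": 1},{"dx": 0,"dy": 0,"dz": 1.4,"roll": 0,"gripper": 1},{"dx": 0,"dy": 0,"dz": 1,"roll": 0,"gripper": 1},{"dx": 0,"dy": 0,"dz": 0,"roll": 0,"gripper": 1},{"dx": 0,"dy": 0,"dz": 0,"roll": 0,"gripper": 1}]'

```text
time: 9.43
ee_pos: [461.3, 336.6, 148.4]
ee_rot: [0.0, -0.02, 1.0, 0.0]
ft_force: [0.6, 0.2, -0.5]
finger_gap: 17.2
finger_force: 58.9
```

send_rows --rows '[{"dx": 0,"dy": -0.6,"dz": 0,"roll": 0,"gripper": 1},{"dx": 0,"dy": -0.6,"dz": 0,"roll": 0,"gripper": 1},{"dx": 0,"dy": -0.6,"dz": 0,"roll": 0,"gripper": 1},{"dx": 0,"dy": -0.6,"dz": 0,"roll": 0,"gripper": 1},{"dx": 0,"dy": -0.6,"dz": 0,"roll": 0,"gripper": 1},{"dx": 0,"dy": -0.6,"dz": 0,"roll": 0,"gripper": 1},{"dx": 0,"dy": -0.6,"dz": 0,"roll": 0,"gripper": 1},{"dx": 0,"dy": -0.6,"dz": 0,"roll": 0,"gripper": 1},{"dx": 0,"dy": -0.6,"dz": 0,"roll": 0,"gripper": 1},{"dx": 0,"dy": -0.6,"dz": 0,"roll": 0,"gripper": 1},{"dx": 0,"dy": -0.6,"dz": 0,"roll": 0,"gripper": 1},{"dx": 0,"dy": -0.6,"dz": 0,"roll": 0,"gripper": 1},{"dx": 0,"dy": -0.6,"dz": 0,"roll": 0,"gripper": 1},{"dx": 0,"dy": -0.6,"dz": 0,"roll": 0,"gripper": 1},{"dx": 0,"dy": -0.6,"dz": 0,"roll": 0,"gripper": 1},{"dx": 0,"dy": -0.6,"dz": 0,"roll": 0,"gripper": 1},{"dx": 0,"dy": -0.6,"dz": 0,"roll": 0,"gripper": 1},{"dx": 0,"dy": -0.6,"dz": 0,"roll": 0,"gripper": 1},{"dx": 0,"dy": -0.6,"dz": 0,"roll": 0,"gripper": 1},{"dx": 0,"dy": -0.6,"dz": 0,"roll": 0,"gripper": 1}]'

```text
time: 11.92
ee_pos: [466.0, 216.0, 147.9]
ee_rot: [0.0, -0.02, 1.0, -0.0]
ft_force: [-0.4, 0.1, -1.8]
finger_gap: 17.2
finger_force: 58.9
```

Run:
```python
from h import *
delta(426,-46,102.3,0.265)
s=cv2.cvtColor(camera('scene'),4);cv2.imwrite('pics/s2.png',s)
t=cv2.cvtColor(camera('top'),4);cv2.imwrite('pics/t2.png',t)
a=cv2.resize(t[240:310,190:240],None,fx=8,fy=8,interpolation=cv2.INTER_CUBIC)
b=cv2.resize(s[255:345,195:270],None,fx=5.2,fy=5.2,interpolation=cv2.INTER_CUBIC)
o=np.zeros((560,795,3),np.uint8);o[:,:400]=a;o[:b.shape[0],402:402+b.shape[1]]=b
cv2.imwrite('pics/crop3.png',o)
```

```text
t 11.93 tcp [466.  216.  147.9] yang 1.611 gap 17.2 roll 1.346 d_tool cm [  5.05 -26.02   4.56]
```

View pics/crop3.png

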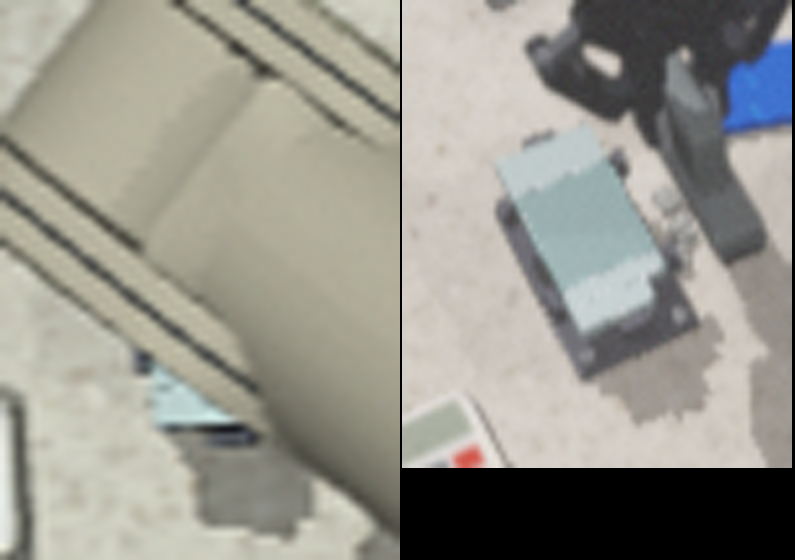

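The plate is clean and still seated, and the chips lie beside the stand on its -y side. I'll take the scraper back to its old spot.

send_rows --rows '[{"dx": 0,"dy": 0,"dz": -2,"roll": 0,"gripper": 1},{"dx": 0,"dy": 0,"dz": -2,"roll": 0,"gripper": 1},{"dx": 0.5,"dy": -2.6,"dz": 0,"roll": 0,"gripper": 1},{"dx": 0.5,"dy": -2.6,"dz": 0,"roll": 0,"gripper": 1},{"dx": 0.5,"dy": -2.6,"dz": 0,"roll": 0,"gripper": 1},{"dx": 0.5,"dy": -2.6,"dz": 0,"roll": 0,"gripper": 1},{"dx": 0.5,"dy": -2.6,"dz": 0,"roll": 0,"gripper": 1},{"dx": 0.5,"dy": -2.6,"dz": 0,"roll": 0,"gripper": 1},{"dx": 0.5,"dy": -2.6,"dz": 0,"roll": 0,"gripper": 1},{"dx": 0.5,"dy": -2.6,"dz": 0,"roll": 0,"gripper": 1},{"dx": 0.5,"dy": -2.6,"dz": 0,"roll": 0,"gripper": 1},{"dx": 0.5,"dy": -2.6,"dz": 0,"roll": 0,"gripper": 1},{"dx": 0,"dy": 0,"dz": 0,"roll": 0.168,"gripper": 1},{"dx": 0,"dy": 0,"dz": 0,"roll": 0.168,"gripper": 1},{"dx": 0,"dy": 0,"dz": 0,"roll": 0.168,"gripper": 1},{"dx": 0,"dy": 0,"dz": 0,"roll": 0.168,"gripper": 1},{"dx": 0,"dy": 0,"dz": 0,"roll": 0.168,"gripper": 1},{"dx": 0,"dy": 0,"dz": 0,"roll": 0.168,"gripper": 1},{"dx": 0,"dy": 0,"dz": 0,"roll": 0.168,"gripper": 1},{"dx": 0,"dy": 0,"dz": 0,"roll": 0.168,"gripper": 1}]'

```text
time: 14.52
ee_pos: [427.0, -44.8, 189.2]
ee_rot: [0.001, 0.608, 0.794, 0.0]
ft_force: [-0.7, 0.1, -1.8]
finger_gap: 17.0
finger_force: 58.9
```

send_rows --rows '[{"dx": 0,"dy": 0,"dz": 3,"roll": 0,"gripper": 1},{"dx": 0,"dy": 0,"dz": 3,"roll": 0,"gripper": 1},{"dx": 0,"dy": 0,"dz": 1.5,"roll": 0,"gripper": 1},{"dx": 0,"dy": 0,"dz": 0.5,"roll": 0,"gripper": 1},{"dx": 0,"dy": 0,"dz": 0,"roll": 0,"gripper": 1},{"dx": 0,"dy": 0,"dz": 0,"roll": 0,"gripper": 1}]'

```text
time: 15.28
ee_pos: [427.1, -45.5, 108.9]
ee_rot: [0.001, 0.607, 0.795, 0.0]
ft_force: [0.0, -0.4, -0.8]
finger_gap: 17.4
finger_force: 59.0
```

Run:
```python
from h import *
delta(426,-46,102.3,0.265)
```

```text
t 15.28 tcp [427.1 -45.5 108.9] yang 0.267 gap 17.4 roll 0.002 d_tool cm [-0.02 -0.12  0.66]
```

send_rows --rows '[{"dx": 0,"dy": 0,"dz": 0.4,"roll": 0,"gripper": 1},{"dx": 0,"dy": 0,"dz": 0.2,"roll": 0,"gripper": 1},{"dx": 0,"dy": 0,"dz": 0.1,"roll": 0,"gripper": 1},{"dx": 0,"dy": 0,"dz": 0,"roll": 0,"gripper": 1},{"dx": 0,"dy": 0,"dz": 0,"roll": 0,"gripper": 1}]'

```text
time: 15.9
ee_pos: [426.8, -45.5, 102.3]
ee_rot: [0.0, 0.607, 0.795, -0.001]
ft_force: [-10.8, -0.3, 32.0]
finger_gap: 17.0
finger_force: 63.4
```

send_rows --rows '[{"dx": 0,"dy": 0,"dz": 0,"roll": 0,"gripper": 0},{"dx": 0,"dy": 0,"dz": 0,"roll": 0,"gripper": 0},{"dx": 0,"dy": 0,"dz": 0,"roll": 0,"gripper": 0},{"dx": 0,"dy": 0,"dz": 0,"roll": 0,"gripper": 0},{"dx": 0,"dy": 0,"dz": 0,"roll": 0,"gripper": 0},{"dx": 0,"dy": 0,"dz": -2,"roll": 0,"gripper": 0},{"dx": 0,"dy": 0,"dz": -3,"roll": 0,"gripper": 0},{"dx": 0,"dy": 0,"dz": -3,"roll": 0,"gripper": 0},{"dx": 0,"dy": 0,"dz": -4,"roll": 0,"gripper": 0}]' --force 20

```text
time: 17.02
ee_pos: [426.1, -45.3, 221.4]
ee_rot: [-0.001, 0.607, 0.795, 0.0]
ft_force: [-0.7, -0.3, 0.5]
finger_gap: 85.2
finger_force: 0.0
```

send_rows --rows '[{"dx": 3,"dy": 1.2,"dz": 0,"roll": 0,"gripper": 0},{"dx": 3,"dy": 1.2,"dz": 0,"roll": 0,"gripper": 0},{"dx": 3,"dy": 1.2,"dz": 0,"roll": 0,"gripper": 0},{"dx": 3,"dy": 1.2,"dz": 0,"roll": 0,"gripper": 0},{"dx": 3,"dy": 1.2,"dz": 0,"roll": 0,"gripper": 0},{"dx": 3,"dy": 1.2,"dz": 0,"roll": 0,"gripper": 0},{"dx": 3,"dy": 1.2,"dz": 0,"roll": 0,"gripper": 0},{"dx": 3,"dy": 1.2,"dz": 0,"roll": 0,"gripper": 0},{"dx": 3,"dy": 1.2,"dz": 0,"roll": 0,"gripper": 0},{"dx": 3,"dy": 1.2,"dz": 0,"roll": 0,"gripper": 0},{"dx": 0,"dy": 0,"dz": 0,"roll": -0.168,"gripper": 0},{"dx": 0,"dy": 0,"dz": 0,"roll": -0.168,"gripper": 0},{"dx": 0,"dy": 0,"dz": 0,"roll": -0.168,"gripper": 0},{"dx": 0,"dy": 0,"dz": 0,"roll": -0.168,"gripper": 0},{"dx": 0,"dy": 0,"dz": 0,"roll": -0.168,"gripper": 0},{"dx": 0,"dy": 0,"dz": 0,"roll": -0.168,"gripper": 0},{"dx": 0,"dy": 0,"dz": 0,"roll": -0.168,"gripper": 0},{"dx": 0,"dy": 0,"dz": 0,"roll": -0.168,"gripper": 0},{"dx": 0,"dy": 0,"dz": 0,"roll": 0,"gripper": 0}]'

```text
time: 19.4
ee_pos: [463.1, 275.5, 220.6]
ee_rot: [-0.0, -0.02, 1.0, 0.0]
ft_force: [-0.2, -0.8, -0.7]
finger_gap: 85.6
finger_force: 0.0
```

Run:
```python
from h import *
delta(461,273,98,1.607)
c=calibration('wrist');w=cv2.cvtColor(camera('wrist'),4);cv2.imwrite('pics/w4.png',w)
s=cv2.cvtColor(camera('scene'),4);cv2.imwrite('pics/s3.png',s)
k=[proj(c,p,True) for p in((516,300,43),(516,251,43),(406,296,43),(406,259,43))];print(np.array(k).round(0))
o=np.zeros((600,790,3),np.uint8)
a=cv2.resize(w[110:360,180:460],(448,400));o[:400,:448]=a
b=cv2.resize(s[245:375,290:400],(330,390));o[:390,455:785]=b
cv2.imwrite('pics/crop4.png',o)
```

```text
t 19.4 tcp [463.1 275.5 220.6] yang 1.61 gap 85.6 roll 0.003 d_tool cm [ 0.21 -0.25 12.27]
[[352. 309.]
 [287. 307.]
 [356. 162.]
 [301. 159.]]
```

View pics/crop4.png

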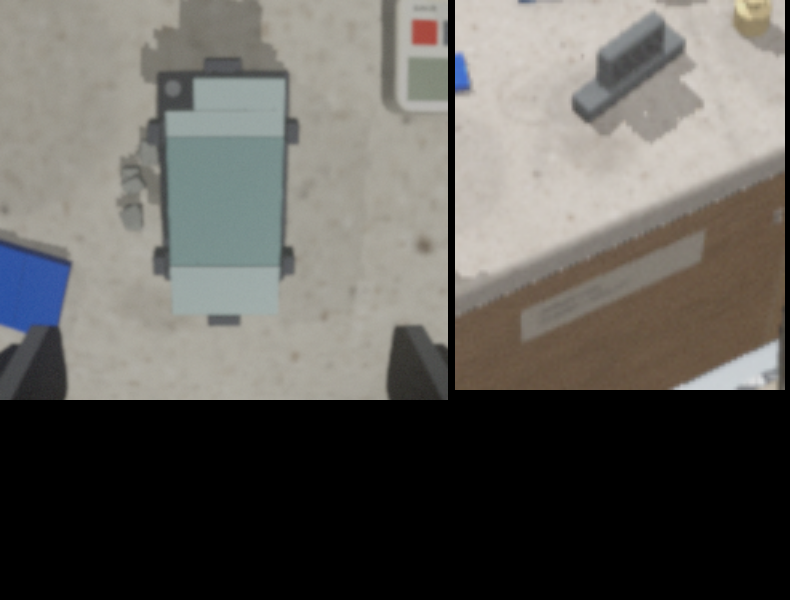

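The scraper stands where it was. The plate's corners match prediction. The chips are on the bench at wrist pixels (271,204), (263,221) and (262,242). Next I check their world positions against the finger path.

Run:
```python
from h import *
c=calibration('wrist')
for u,v in((270.6,203.7),(263,221),(262.5,242.5)):print('chip',onto(c,u,v,8,True),onto(c,u,v,14,True))
for u,v in((300.6,158.8),(357.5,158.8),(288,307),(354.4,307)):print('plate',onto(c,u,v,43,True))
```

```text
chip [445.1 234.6] [443.7 235.4]
chip [459.4 228.4] [457.7 229.4]
chip [477.4 227.8] [475.3 228.7]
plate [405.7 259.1]
plate [404.2 296.8]
plate [516.2 251.5]
plate [514.4 301.7]
```

The chips are flat on the bench with tops at 8 to 14 mm, below where the fingertips will be (about 21 mm). The plate centre measures (460, 275). The tool can't be pitched by command, so I'll get the slope by turning the plate in the pads. I grip it about 12 mm off-centre toward the plain end, and press its label side up against the fixed stand's end stop.

send_rows --rows '[{"dx": -0.9,"dy": 0,"dz": 3,"roll": 0,"gripper": 0},{"dx": 0,"dy": 0,"dz": 3,"roll": 0,"gripper": 0},{"dx": 0,"dy": 0,"dz": 3,"roll": 0,"gripper": 0},{"dx": 0,"dy": 0,"dz": 2,"roll": 0,"gripper": 0},{"dx": 0,"dy": 0,"dz": 1.6,"roll": 0,"gripper": 0},{"dx": 0,"dy": 0,"dz": 0,"roll": 0,"gripper": 0},{"dx": 0,"dy": 0,"dz": 0,"roll": 0,"gripper": 1},{"dx": 0,"dy": 0,"dz": 0,"roll": 0,"gripper": 1},{"dx": 0,"dy": 0,"dz": 0,"roll": 0,"gripper": 1},{"dx": 0,"dy": 0,"dz": 0,"roll": 0,"gripper": 1},{"dx": 0,"dy": 0,"dz": 0,"roll": 0,"gripper": 1}]' --force 20

```text
time: 20.88
ee_pos: [472.4, 276.2, 95.7]
ee_rot: [0.001, -0.02, 1.0, 0.0]
ft_force: [-0.5, -1.0, 6.3]
finger_gap: 50.0
finger_force: 20.7
```

Run:
```python
from h import *
delta(472,275,94,1.607)
c=calibration('top');print(onto(c,235,213,40))
```

```text
t 20.88 tcp [472.4 276.2  95.7] yang 1.611 gap 50.0 roll 0.004 d_tool cm [ 0.05 -0.12  0.17]
[628.9 222.6]
```

send_rows --rows '[{"dx": 0,"dy": 0,"dz": -1,"roll": 0,"gripper": 1},{"dx": 0,"dy": 0,"dz": -1.5,"roll": 0,"gripper": 1},{"dx": 0,"dy": 0,"dz": -1.5,"roll": 0,"gripper": 1},{"dx": -2,"dy": 0,"dz": 0,"roll": 0,"gripper": 1},{"dx": -2,"dy": 0,"dz": 0,"roll": 0,"gripper": 1},{"dx": -2,"dy": 0,"dz": 0,"roll": 0,"gripper": 1},{"dx": -2,"dy": 0,"dz": 0,"roll": 0,"gripper": 1},{"dx": 0,"dy": 0,"dz": 0,"roll": 0,"gripper": 1}]'

```text
time: 21.88
ee_pos: [553.0, 279.0, 135.5]
ee_rot: [0.0, -0.019, 1.0, 0.0]
ft_force: [-0.0, -0.9, -0.7]
finger_gap: 49.5
finger_force: 21.5
```

```bash
cat >> h.py <<'E'
def platemask(img,c,tcp):
    # pale grey-green, inside a window about the expected plate
    hsv=cv2.cvtColor(img,cv2.COLOR_RGB2HSV).astype(int); h,s,v=hsv[...,0],hsv[...,1],hsv[...,2]
    m=((h>75)&(h<100)&(s>18)&(s<110)&(v>90)).astype(np.uint8)
    return m
def slope(tcp,name='scene'):
    c=calibration(name);im=camera(name);m=platemask(im,c,tcp)
    g=np.array([tcp[0],tcp[1],tcp[2]-56.7]);u,v=proj(c,g).astype(int)
    w=np.zeros_like(m);w[max(v-45,0):v+45,max(u-45,0):u+45]=1;m&=w
    n,l,st,ce=cv2.connectedComponentsWithStats(m)
    ys,xs=np.nonzero(m); q=[]
    f=240/np.tan(np.radians(c['vfov']/2))
    # cast onto vertical plane y = tcp y - for the mask rows, extremes along plane x
    o=c['origin']
    for x,y in zip(xs,ys):
        d=ray(c,x,y);t=(g[1]-o[1])/d[1];p=o+d*t;q.append((p[0],p[2]))
    q=np.array(q);print('seen',len(q),'grasp px',u,v)
    return m,im,q
E
python3 - <<'E'
from h import *
delta(552,275,135,1.607)
c=calibration('top')
tcp=sense()['ee_pos']
m,im,q=slope(tcp)
cs,_=cv2.findContours(m,cv2.RETR_EXTERNAL,cv2.CHAIN_APPROX_NONE)
k=max(cs,key=cv2.contourArea);print(cv2.contourArea(k),cv2.boxPoints(cv2.minAreaRect(k)).round(0).tolist())
cc=calibration('scene')
g=tcp+[0,0,-56.7]
for a in(0,40):
    a=np.radians(a)
    P=[g+(x+12)*np.array([-np.cos(a),0,np.sin(a)])+4*np.array([np.sin(a),0,np.cos(a)])+[0,y,0] for x in(-55,55) for y in(-25,25)]
    print([proj(cc,p).round(0).tolist() for p in P])
E
```

```text
t 21.88 tcp [553.  279.  135.5] yang 1.609 gap 49.5 roll 0.002 d_tool cm [ 0.12 -0.39  0.05]
seen 385 grasp px 213 263
340.5 [[202.0, 261.0], [221.0, 253.0], [228.0, 272.0], [210.0, 279.0]]
[[217.0, 247.0], [199.0, 254.0], [232.0, 278.0], [213.0, 286.0]]
[[219.0, 256.0], [201.0, 263.0], [227.0, 263.0], [208.0, 270.0]]
```

send_rows --rows '[{"dx": 0,"dy": 0,"dz": 2,"roll": 0,"gripper": 1},{"dx": 0,"dy": 0,"dz": 1,"roll": 0,"gripper": 1},{"dx": 0,"dy": 0,"dz": 0.5,"roll": 0,"gripper": 1},{"dx": 0,"dy": 0,"dz": 0.5,"roll": 0,"gripper": 1},{"dx": 0,"dy": 0,"dz": 0,"roll": 0,"gripper": 1}]'

```text
time: 22.55
ee_pos: [552.1, 279.0, 94.9]
ee_rot: [0.0, -0.02, 1.0, -0.0]
ft_force: [-0.6, -1.7, 1.9]
finger_gap: 49.6
finger_force: 22.3
```

```bash
cat >> h.py <<'E'
def wslope():
    s=sense();c=calibration('wrist');im=camera('wrist');M=rot(s['ee_rot']);tcp=s['ee_pos']
    hsv=cv2.cvtColor(im,cv2.COLOR_RGB2HSV).astype(int);h,sa,v=hsv[...,0],hsv[...,1],hsv[...,2]
    m=((h>72)&(h<105)&(sa>12)&(v>80)).astype(np.uint8);m=cv2.morphologyEx(m,cv2.MORPH_OPEN,np.ones((5,5)))
    # along the ray column through plate middle (tool y=-3..): list rows and sat
    cols=[int(proj(c,tcp+M.apply([50,-8,50]),True)[0])]
    for u in cols:
        r=np.nonzero(m[:,u])[0]; print('col',u,'rows',r.min() if len(r) else None,r.max() if len(r) else None)
        print('sat',[int(x) for x in sa[100:330:6,u]],'hue',[int(x) for x in h[100:330:12,u]])
    for a in(0,10,20,30,40,50):
        A=np.radians(a);f=lambda x,z:proj(c,tcp+M.apply([(x+12)*np.cos(A)-z*np.sin(A),-8,56.7-(x+12)*np.sin(A)-z*np.cos(A)]),True)[1].round(0)
        print(a,'end row',f(55,4),'border row',f(30,4))
    return im
E
python3 - <<'E'
from h import *
delta(540,278.5,90,1.607);print(sense()['ft_force'].round(1))
cv2.imwrite('pics/w5.png',wslope()[:,:,::-1])
E
```

```text
t 22.55 tcp [552.1 279.   94.9] yang 1.611 gap 49.6 roll 0.004 d_tool cm [1.21 0.   0.49]
[-0.6 -1.7  1.9]
col 298 rows 168 404
sat [20, 17, 14, 17, 20, 30, 16, 17, 20, 17, 10, 13, 28, 19, 21, 22, 22, 20, 22, 21, 20, 17, 22, 22, 18, 45, 49, 48, 46, 43, 43, 39, 37, 36, 37, 34, 37, 37, 37] hue [110, 98, 105, 126, 125, 120, 85, 85, 85, 83, 82, 85, 84, 86, 87, 86, 88, 89, 88, 88]
0 end row 171.0 border row 243.0
10 end row 182.0 border row 254.0
20 end row 202.0 border row 269.0
30 end row 232.0 border row 288.0
40 end row 274.0 border row 311.0
50 end row 323.0 border row 336.0
```

send_rows --rows '[{"dx": 0,"dy": 0,"dz": 0.4,"roll": 0,"gripper": 1},{"dx": 0,"dy": 0,"dz": 0.4,"roll": 0,"gripper": 1},{"dx": 0,"dy": 0,"dz": 0,"roll": 0,"gripper": 1}]'

```text
time: 22.98
ee_pos: [552.3, 279.4, 87.3]
ee_rot: [0.0, -0.02, 1.0, 0.0]
ft_force: [0.4, -1.5, 3.9]
finger_gap: 49.4
finger_force: 23.7
```

Run:
```python
from h import *
delta(540,278.5,90,1.607);print(sense()['ft_force'].round(1))
cv2.imwrite('pics/w6.png',wslope()[:,:,::-1])
```

```text
t 22.98 tcp [552.3 279.4  87.3] yang 1.611 gap 49.4 roll 0.004 d_tool cm [ 1.23 -0.04 -0.27]
[ 0.4 -1.5  3.9]
col 299 rows 185 390
sat [7, 21, 14, 17, 17, 25, 17, 27, 30, 26, 21, 22, 33, 25, 14, 22, 20, 21, 25, 22, 21, 18, 19, 24, 19, 21, 19, 27, 36, 42, 45, 40, 42, 44, 41, 41, 39, 40, 39] hue [90, 120, 108, 126, 113, 100, 99, 94, 84, 88, 79, 84, 84, 81, 86, 84, 85, 87, 85, 87]
0 end row 171.0 border row 243.0
10 end row 182.0 border row 254.0
20 end row 202.0 border row 269.0
30 end row 232.0 border row 288.0
40 end row 274.0 border row 311.0
50 end row 323.0 border row 336.0
```

The plate is turning in the pads, now at about 17° with only 4 N. I keep moving toward the stop.

send_rows --rows '[{"dx": 0.4,"dy": 0,"dz": 0,"roll": 0,"gripper": 1},{"dx": 0.4,"dy": 0,"dz": 0,"roll": 0,"gripper": 1},{"dx": 0.4,"dy": 0,"dz": 0,"roll": 0,"gripper": 1},{"dx": 0,"dy": 0,"dz": 0.3,"roll": 0,"gripper": 1},{"dx": 0,"dy": 0,"dz": 0,"roll": 0,"gripper": 1}]'

```text
time: 23.65
ee_pos: [541.8, 279.1, 85.5]
ee_rot: [0.002, -0.02, 1.0, 0.001]
ft_force: [5.3, -1.2, 9.2]
finger_gap: 49.2
finger_force: 26.6
```

Run:
```python
from h import *
delta(540,278.5,84,1.607);print(sense()['ft_force'].round(1))
cv2.imwrite('pics/w7.png',wslope()[:,:,::-1])
```

```text
t 23.65 tcp [541.8 279.1  85.5] yang 1.61 gap 49.2 roll 0.003 d_tool cm [ 0.18 -0.05  0.14]
[ 5.3 -1.2  9.2]
col 298 rows 215 380
sat [16, 20, 26, 16, 27, 22, 20, 26, 22, 26, 23, 14, 17, 20, 17, 19, 16, 22, 17, 15, 18, 19, 24, 18, 22, 20, 22, 20, 22, 24, 18, 26, 26, 37, 44, 47, 40, 38, 39] hue [120, 113, 109, 95, 107, 120, 120, 126, 102, 126, 87, 83, 87, 85, 85, 90, 78, 85, 88, 85]
0 end row 171.0 border row 243.0
10 end row 182.0 border row 254.0
20 end row 202.0 border row 269.0
30 end row 232.0 border row 288.0
40 end row 274.0 border row 311.0
50 end row 323.0 border row 336.0
```

send_rows --rows '[{"dx": 0.3,"dy": 0,"dz": 0,"roll": 0,"gripper": 1},{"dx": 0.3,"dy": 0,"dz": 0,"roll": 0,"gripper": 1},{"dx": 0.1,"dy": 0,"dz": 0.1,"roll": 0,"gripper": 1},{"dx": 0,"dy": 0,"dz": 0,"roll": 0,"gripper": 1}]'

```text
time: 24.2
ee_pos: [537.6, 278.8, 85.7]
ee_rot: [0.005, -0.019, 1.0, 0.002]
ft_force: [14.9, 0.6, 10.2]
finger_gap: 49.6
finger_force: 28.0
```

Run:
```python
from h import *
delta(540,278.5,84,1.607);print(sense()['ft_force'].round(1))
cv2.imwrite('pics/w8.png',wslope()[:,:,::-1])
```

```text
t 24.2 tcp [537.6 278.8  85.7] yang 1.608 gap 49.6 roll 0.001 d_tool cm [-0.24 -0.04  0.17]
[14.9  0.6 10.2]
col 299 rows 230 378
sat [22, 22, 22, 19, 29, 20, 19, 16, 19, 19, 26, 19, 16, 13, 19, 17, 27, 22, 20, 25, 21, 25, 21, 22, 21, 23, 23, 16, 22, 16, 20, 21, 22, 20, 24, 44, 42, 35, 38] hue [107, 124, 107, 125, 110, 113, 138, 120, 113, 115, 111, 85, 85, 85, 87, 84, 82, 88, 88, 89]
0 end row 171.0 border row 243.0
10 end row 182.0 border row 254.0
20 end row 202.0 border row 269.0
30 end row 232.0 border row 288.0
40 end row 274.0 border row 311.0
50 end row 323.0 border row 336.0
```

send_rows --rows '[{"dx": 0,"dy": 0,"dz": 0,"roll": 0,"gripper": 1},{"dx": 0,"dy": 0,"dz": 0,"roll": 0,"gripper": 1},{"dx": -0.3,"dy": 0,"dz": -1,"roll": 0,"gripper": 1},{"dx": -0.5,"dy": 0,"dz": -2,"roll": 0,"gripper": 1},{"dx": 0,"dy": 0,"dz": -3,"roll": 0,"gripper": 1},{"dx": 0,"dy": 0,"dz": -3,"roll": 0,"gripper": 1},{"dx": 0,"dy": 0,"dz": 0,"roll": 0,"gripper": 1},{"dx": 0,"dy": 0,"dz": 0,"roll": 0,"gripper": 1}]' --force 60

```text
time: 25.25
ee_pos: [540.7, 278.6, 172.6]
ee_rot: [-0.0, -0.02, 1.0, -0.0]
ft_force: [-0.1, -0.6, -1.2]
finger_gap: 48.7
finger_force: 62.1
```

Run:
```python
from h import *
delta(540,278.5,280,1.607);print(sense()['ft_force'].round(1))
im=wslope();w=im[:,:,::-1].copy();cv2.imwrite('pics/w9.png',w)
s=cv2.cvtColor(camera('scene'),4);cv2.imwrite('pics/s4.png',s)
tcp=sense()['ee_pos'];u,v=proj(calibration('scene'),tcp+[0,0,-56]).astype(int);print(u,v)
o=np.zeros((600,800,3),np.uint8)
o[:400,:400]=cv2.resize(w[180:380,220:420],(400,400))
b=s[v-30:v+35,u-32:u+33];o[:390,405:795]=cv2.resize(b,(390,390),interpolation=cv2.INTER_CUBIC)
cv2.imwrite('pics/crop5.png',o)
```

```text
t 25.25 tcp [540.7 278.6 172.6] yang 1.611 gap 48.7 roll 0.004 d_tool cm [ 8.000e-02 -1.000e-02 -1.074e+01]
[-0.1 -0.6 -1.2]
col 299 rows 230 381
sat [17, 31, 17, 11, 10, 22, 7, 16, 21, 10, 14, 13, 19, 16, 12, 10, 3, 17, 2, 18, 16, 18, 20, 18, 21, 24, 25, 18, 24, 24, 18, 15, 22, 20, 44, 42, 38, 45, 40] hue [114, 114, 100, 105, 100, 105, 130, 105, 120, 30, 25, 78, 90, 79, 79, 86, 84, 82, 86, 85]
0 end row 171.0 border row 243.0
10 end row 182.0 border row 254.0
20 end row 202.0 border row 269.0
30 end row 232.0 border row 288.0
40 end row 274.0 border row 311.0
50 end row 323.0 border row 336.0
213 257
```

View pics/crop5.png

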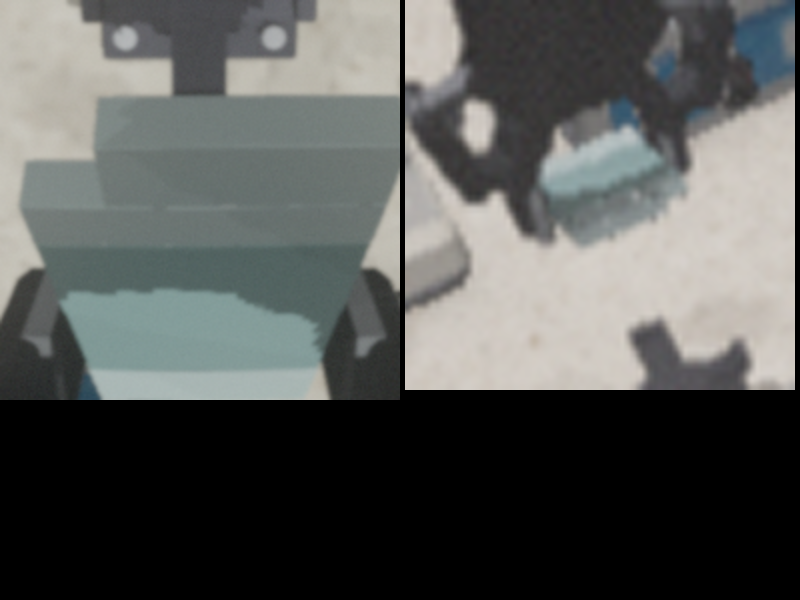

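The wrist crop shows the notched label end raised. Its top edge is at row 254 and the frosted border at row 303.5, which both give a slope of about 36°, and the pads hold the clear middle. I'll lift 9 cm more and settle.

send_rows --rows '[{"dx": 0,"dy": 0,"dz": -2,"roll": 0,"gripper": 1},{"dx": 0,"dy": 0,"dz": -3,"roll": 0,"gripper": 1},{"dx": 0,"dy": 0,"dz": -3,"roll": 0,"gripper": 1},{"dx": 0,"dy": 0,"dz": -1,"roll": 0,"gripper": 1},{"dx": 0,"dy": 0,"dz": 0,"roll": 0,"gripper": 1},{"dx": 0,"dy": 0,"dz": 0,"roll": 0,"gripper": 1},{"dx": 0,"dy": 0,"dz": 0,"roll": 0,"gripper": 1},{"dx": 0,"dy": 0,"dz": 0,"roll": 0,"gripper": 1},{"dx": 0,"dy": 0,"dz": 0,"roll": 0,"gripper": 1},{"dx": 0,"dy": 0,"dz": 0,"roll": 0,"gripper": 1}]'

```text
time: 26.6
ee_pos: [541.0, 278.7, 262.8]
ee_rot: [-0.0, -0.02, 1.0, -0.0]
ft_force: [0.1, 1.0, -0.7]
finger_gap: 48.7
finger_force: 62.2
```

Run:
```python
from h import *
delta(540,278.5,262,1.607);wslope();print(hand_in())
```

```text
t 26.6 tcp [541.  278.7 262.8] yang 1.611 gap 48.7 roll 0.004 d_tool cm [ 0.1  -0.02  0.08]
col 298 rows 234 384
sat [11, 9, 12, 9, 6, 6, 3, 13, 10, 17, 19, 7, 12, 2, 2, 13, 16, 18, 21, 20, 17, 21, 16, 18, 19, 21, 16, 23, 16, 23, 19, 18, 21, 23, 47, 50, 40, 42, 40] hue [113, 128, 90, 90, 128, 113, 114, 150, 23, 22, 23, 83, 83, 81, 73, 86, 87, 84, 88, 89]
0 end row 171.0 border row 243.0
10 end row 181.0 border row 254.0
20 end row 202.0 border row 269.0
30 end row 232.0 border row 288.0
40 end row 274.0 border row 311.0
50 end row 323.0 border row 336.0
the job is handed in; nothing more can be done
None
```

The job is handed in at 26.6 s, with no verdict returned: chips wiped off, scraper back standing blade down, and the plate held about 20 cm up with its label end raised, sloping about 36° by the wrist camera.

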